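# Stamp a weld test coupon

### The job

Slide the plain steel test coupon into the stamping jig until it is fully home against the end stop. Then pick up the mallet and knock the sprung stamp down onto the coupon with a quick, square tap of its flat face, hard enough that the die lands firmly on the steel but without smashing it or wrenching the mallet askew, and let the stamp spring back up. Only the mallet may drive the stamp; leave the other things alone and finally stand the mallet back on its head on the bench, clear of the jig, with the coupon still home.

Things in the scene. Friction and masses are not known exactly. Their poses are not given: they have to be found in the camera images.
- jig: Fixed stamping jig: blue bridge over a channel between dark steel rails. Origin on the bench under the stamp; +x is the way the coupon slides in. Channel 64 mm wide, rails 16 mm high from x = -50 to +36 mm, 96 mm over their outsides; flared mouth to x = -88 mm, 110 mm over all. End stop face at x = +20 mm. Bridge 34 mm in x, 96 mm in y, underside at z = 48 mm, top 62 mm (screws 66 mm).
- home (a point): Point on the bench in the jig's channel where the coupon's origin lies when it is home: 45 mm before the stamp axis (jig x = -45 mm); axes as the jig's.
- stamp (a joint): How far the sprung stamp is down (m): 0 up, 0.024 at most. Spring: 4.5 N plus 0.15 N per mm. The die under it is screwed in to a depth that is not measured: it meets the 8 mm coupon after anywhere from 6 to 18 mm of travel, to be felt. It marks well with 6 N or more on the steel; above 28 N it is smashed. A quick tap moves it faster than 0.05 m/s.
- stamp_top (a point): Centre of the stamp's flat steel striking head (34 mm across, flat of 28 mm); 110 mm above the bench when up. It moves down with the stamp, and sits on a red rubber buffer that gives about 1 mm per 5 N, 6 mm at most.
- coupon: Plain flat steel test coupon, 60 x 130 x 8 mm, 0.48 kg, loose. Origin at the centre of its underside; its long side is its y axis (either end may go in first).
- mallet: Mallet of 0.4 kg standing on its lower rubber face, handle level. Origin: centre of the lower face. Head: upright orange cylinder with black faces, 60 mm across, 80 mm high. Wooden handle towards the mallet's -x, centre line 40 mm above the lower face: 22 mm wide, 26 mm high from x = -28 to -100 mm, then 26 wide, 30 high to x = -200 mm. Centre of mass about 15 mm from the head's axis.
- mallet_grip (a point): Point on the mallet's handle axis 50 mm from the head's axis, 40 mm above the lower face; axes as the mallet's.
- spare_coupon: Rusty coupon with a weld bead, 50 x 110 x 14 mm, beyond the end stop: a bystander, leave alone.
- loose_nut: Rusty hexagon nut, 28 mm, beside the jig: a bystander, leave alone.
- tin: Striped tin with pens, 70 mm across and 140 mm high, beside the jig on the far side: a bystander, leave alone.
- soapstone: Flat soapstone marker, 18 x 130 x 9 mm, beyond the mallet's head: a bystander, leave alone.
Things that resemble listed ones, but are neither listed nor needed, are in the scene too. There is more than one size of the mallet; the one meant has the size given above.

How it is judged:
By the outcome, as a careful person would: the job done as asked, in the order asked, and still so for the second after the job is handed in, with the robot touching nothing.
It also fails if it takes over 69 s, if anything falls off the work surface, if the arm or the gripper's body presses on something with over 40 N, if the wrist force passes 120 N, or if a joint passes its speed limit or range.

### The arm

A 6-joint arm with a two-finger parallel gripper is mounted at the origin on a cart in front of the work surface, level with it; the furniture and walls round the work are solid. World frame = base frame: x ahead of the robot, y to its left, z up, the work surface at z = 0. Lengths are in m, angles in rad, forces in N, time in s.
With the tool pointing down it reaches from about 0.375 to 0.9 m from the base axis. Payload 3.1 kg.
Tool frame: the origin (TCP) lies at the very end of the fingers, on their centre line; the grasp point (between the pads) lies 19 mm behind it (env.hold_point_z is the distance from the TCP to the grasp point, in m); z points along the fingers, y is the line along which they close (so a half turn about z gives the same grasp; the last joint's range is limited). The gripper opens to 85 mm and grips with 20 to 120 N. Pads are 22 mm wide; open, the fingers measure 114 mm over their backs; the gripper's body (76 mm by 85 mm) begins 54 mm behind the grasp point. The pads swing forward as they close: fully open they stand 13 mm farther back than shut.
Start: joints at [1.133, 0.527, 1.433, -0, 1.181, -0.178], TCP at [0.161, 0.604, 0.231] pointing down, gripper open.
Joint ranges: [-3.08, 3.08], [-0.75, 2.2], [0.22, 2.44], [-1.43, 4.57], [0, 2.65], [-2.85, 2.85]. Speed limits (rad/s): [2.79, 2.79, 3.14, 3.14, 3.14, 3.14].

### API

Orientations are given as a unit quaternion [w, x, y, z].
In Python, from station import env gives the robot as it stands. The module is installed in compiled form; this text tells all that it offers.
- The arm moves only by the shell command python3 -m inch 'ROWS' [OPENING] [FORCE]. ROWS is JSON, a list that holds one entry, the list of rows, each a list of 4 numbers: the shift along the tool's x, y, z each as a share of 150 mm, from -1 to 1, then the turn about the tool's z as a share of 60 degrees, from -1 to 1. In form: [[[x, y, z, twist], ...]]. A call has 1 to 10 rows; each row is the pose to reach, as a shift and turn from the pose commanded when the call began, along the tool's axes at that moment; what a row does not reach only later rows make up. A row lasts 1/12 s, in which the tool goes at most 41.7 mm and 7.16 degrees, less where a joint would pass 70% of its speed; a pose out of reach is approached as far as the arm can. A call with a number of a shift or a turn outside -1 to 1 is refused whole. A call with a gripper value outside its range is refused whole. OPENING is the closure, from -1 (fully open) to 1 (shut), set as the call begins (- or left out, the last holds). The fingers move at their own pace and stop on an object; FORCE is the grip in N (left out, the last holds). Time passes only in rows, so rows that repeat a pose let the fingers close. It gives the time, the measured TCP pose, the force, the opening and the grip force at its end, in the units of the state.
- env.sense(): the state, without advancing time (a new reading comes with each control period).
- env.capture(name): name is "side" or "top" or "wrist"; returns the picture (384x512x3 uint8, blue, green, red); there is no depth.
- env.get_calibration(name): a dict with "fx", "fy", "cx", "cy" (pixels), "k1" (the pictures are not rectified: a ray, as slopes to the right and down, at radius r is drawn at 1 + k1 r^2 times it, then the intrinsics apply), "eye" and "orientation" of the camera in the world. Camera axes: x right, y up, looking along -z (the intrinsics and any distortion apply to the point x, -y, -z); pixel columns grow to the right and rows downward; lengths in m; the calibration is good to about 2 mm. A picture is of the moment at which its call begins: read the wrist's pose just before it. get_calibration takes no time and is no camera call; for the wrist camera it gives the pose at the moment of the call.
- env.hand_in(): hands the job in; it is judged then, once.
The state is a dict: "clock": time; "qpos": joint angles; "joint_velocities": joint speeds; "joint_efforts": joint torques, N m; "eef_pos": TCP position; "tcp_rot": TCP orientation; "contact_force": force on the tool from outside, world axes, zero at the start; "ft_torque": the same for the moment, N m; "width": opening from 0.0 (shut) to 1.0 (fully open); "grip_force": force on a finger pad.
Only numpy, scipy, OpenCV 4.12 (cv2) and the standard library are available. Lean on these libraries where they do the work, as an engineer would, in place of code of your own. Each camera call takes 0.05 s, during which the arm holds its last target. There are 200 camera calls.

## Working session

There is one attempt and no reset: what is moved stays moved. The work goes in short steps, Python scripts to look and compute and a shell command to move; the robot and the scene stay as the last step left them, time stands still between calls to the robot, and variables do not carry over. Pictures are saved under pics/ and viewed, at most 10 in all, crops included, and the job is handed in when it is done.

```bash
mkdir -p pics; ls; cat > h.py <<'E'
import numpy as np, cv2
from scipy.spatial.transform import Rotation as R
from station import env
def rot(q): return R.from_quat([q[1],q[2],q[3],q[0]]).as_matrix()
def K(c): return np.array([[c['fx'],0,c['cx']],[0,c['fy'],c['cy']],[0,0,1.]]),np.array([c['k1'],0,0,0,0.])
def ray(c,uv):
    k,d=K(c)
    p=cv2.undistortPoints(np.array(uv,float).reshape(-1,1,2),k,d).reshape(-1,2)
    v=np.c_[p[:,0],-p[:,1],-np.ones(len(p))]@rot(c['orientation']).T
    return np.array(c['eye'],float),v
def onz(c,uv,z):
    e,v=ray(c,uv); return e+v*((z-e[2])/v[:,2])[:,None]
def proj(c,P):
    q=(np.atleast_2d(P)-np.array(c['eye']))@rot(c['orientation'])
    q=q*[1,-1,-1]; k,d=K(c)
    return cv2.projectPoints(q.reshape(-1,1,3),np.zeros(3),np.zeros(3),k,d)[0].reshape(-1,2)
def tri(c1,u1,c2,u2):
    A=np.zeros((3,3));b=np.zeros(3)
    for c,u in((c1,u1),(c2,u2)):
        e,v=ray(c,u);v=v[0]/np.linalg.norm(v[0]);M=np.eye(3)-np.outer(v,v);A+=M;b+=M@e
    return np.linalg.solve(A,b)
E
python3 - <<'E'
from h import *
import json
cs={}
ims=[]
for n in("side","top","wrist"):
    c=env.get_calibration(n);cs[n]={k:(np.array(v).tolist()) for k,v in c.items()};im=env.capture(n);cv2.imwrite(f'pics/{n}0.png',im);ims.append(im);print(n,cs[n])
json.dump(cs,open('c0.json','w'))
for n,i in(("side",0),("top",1)): cv2.imwrite(f'pics/{n}0b.png',cv2.resize(ims[i],(800,600),interpolation=cv2.INTER_CUBIC))
print(env.sense(),env.hold_point_z)
E
```

```text
pics
side {'fx': 381.37690359462897, 'fy': 381.37690359462897, 'cx': 258.249155577764, 'cy': 187.33970639981925, 'k1': -0.09928842860590081, 'eye': [0.5433465547692541, 0.8429648063342556, 0.46625348234141856], 'orientation': [-0.005505674096752977, -0.001366503823311184, 0.5396199109631575, 0.8418896435472735]}
top {'fx': 376.4893148289985, 'fy': 376.4893148289985, 'cx': 251.34088073592144, 'cy': 193.46202660926917, 'k1': -0.02153356328945462, 'eye': [0.4427167349855188, -0.0042070955740111165, 1.1121953467290446], 'orientation': [0.7064712031144512, 0.02497053841566542, -0.04278262283548798, -0.706006061280332]}
wrist {'fx': 274.6050406203785, 'fy': 274.6050406203785, 'cx': 255.1048751214085, 'cy': 189.10899016666372, 'k1': -0.04750738565650762, 'eye': [0.09482772017459261, 0.6215288107081082, 0.37326740521390167], 'orientation': [0.7851217365075189, -0.10942129671224542, -0.08235321443175281, 0.6040105849751198]}
{'clock': 0.15, 'qpos': array([ 1.13247970e+00,  5.28265124e-01,  1.43363806e+00, -7.22197778e-06,
        1.18139016e+00, -1.78503884e-01]), 'joint_velocities': array([-0.00033428, -0.00215044, -0.00303577,  0.00082299, -0.00012519,
        0.0001905 ]), 'joint_efforts': array([ 4.31643921e-04, -4.42744517e+01, -1.78274846e+01, -2.45275769e-04,
        5.62705842e-03,  1.70181539e-05]), 'eef_pos': array([0.16029587, 0.60351355, 0.23054117]), 'tcp_rot': array([-2.54935313e-04,  1.29539894e-01,  9.91573846e-01, -8.11236718e-04]), 'contact_force': array([-0.11832602,  0.30578172, -0.65893605]), 'ft_torque': array([0.01823892, 0.01267232, 0.04241795]), 'grip_force': 0.0, 'width': 0.9931614819023953} 0.0187
```

View pics/side0b.png

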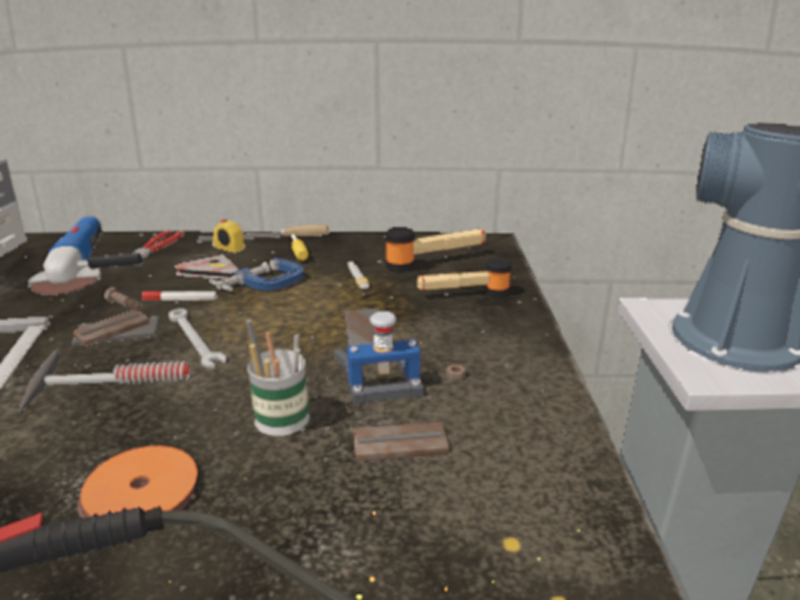

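View pics/top0b.png

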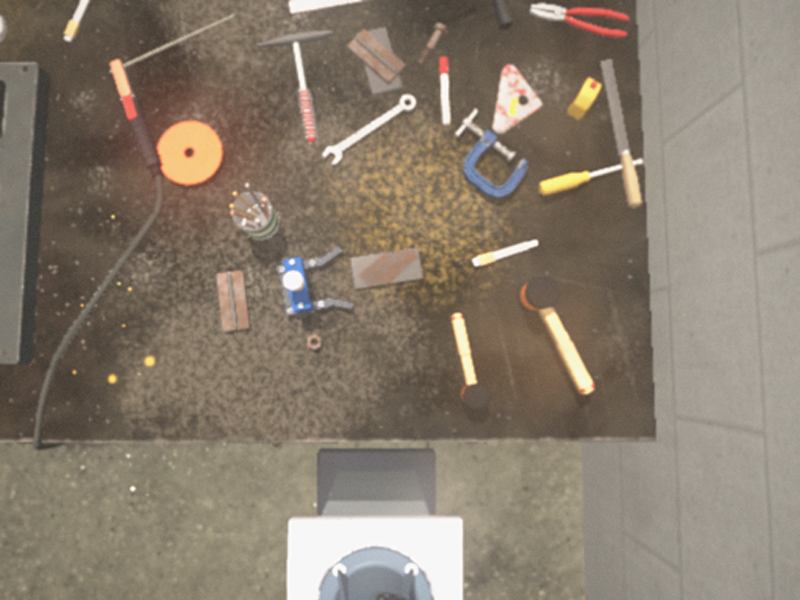

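Seen in 800x600 scale:
- **Mallets:** the top view has one at (540,293) with handle to (590,390), and one at (475,392). The first has a head about 60 mm across and a handle about 200 mm long, so it fits; the other's head is about 45 mm.
- **Coupon candidates:** (387,268) is about 130x62 mm and lies before the jig mouth. (232,300) has a bead and is the spare. (380,60) is in a far clutter pile.
- **Jig:** stamp at about (293,283), mouth to the right (world -y).

I'll confirm with one enlarged crop montage.

```bash
python3 - <<'E'
from h import *
t=cv2.imread('pics/top0.png');s=cv2.imread('pics/side0.png')
a=cv2.resize(t[145:260,170:390],None,fx=3.6,fy=3.0,interpolation=cv2.INTER_CUBIC)  # 792x345
b=cv2.resize(s[140:225,210:340],None,fx=3,fy=3,interpolation=cv2.INTER_CUBIC) #390x255
c=cv2.resize(s[195:260,215:305],None,fx=4,fy=3.9,interpolation=cv2.INTER_CUBIC)[:255] #360
m=np.zeros((600,792,3),np.uint8);m[:345]=a;m[345:345+b.shape[0],:390]=b;m[345:345+c.shape[0],400:400+c.shape[1]]=c
cv2.imwrite('pics/m1.png',m)
E
```

```text
(no output)
```

View pics/m1.png

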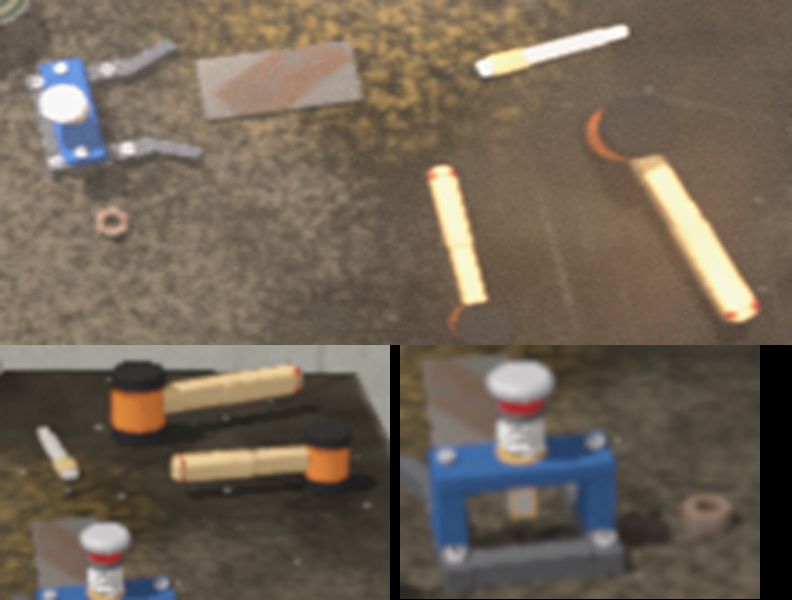

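The crop confirms the big mallet with its head at (640,127) and handle to (740,315). The soapstone is at (550,50), beyond the head. The steel coupon has corners (196,60), (350,42), (361,98), (207,118). The jig mouth opens right, with tips at (173,45) and (200,153); the stamp head is at (64,103).

```bash
python3 - <<'E'
from h import *
import json
cs=json.load(open('c0.json'));T=cs['top'];S=cs['side']
n=lambda L:[(170+u/3.6-.35,145+v/3.0-.35) for u,v in L]
nb=lambda L:[(210+u/3-.3,140+(v-345)/3-.3) for u,v in L]
nc=lambda L:[(215+(u-400)/4-.4,195+(v-345)/3.9-.4) for u,v in L]
cp=onz(T,n([(196,60),(350,42),(361,98),(207,118)]),.008);print('coupon',cp.round(4),cp.mean(0))
ln=[np.linalg.norm(cp[i]-cp[(i+1)%4]) for i in range(4)];print(ln)
d=(cp[0]+cp[3]-cp[1]-cp[2]);print('coupon dir deg',np.degrees(np.arctan2(d[1],d[0])))
br=onz(T,n([(38,72),(80,60),(103,155),(58,165)]),.062);print('bridge',br.round(4),br.mean(0))
d=(br[0]+br[1]-br[2]-br[3]);print('bridge y-axis deg',np.degrees(np.arctan2(d[1],d[0])))
tips=onz(T,n([(173,45),(200,153)]),.016);print('tips',tips.round(4),tips.mean(0))
print('stamp top',onz(T,n([(64,103)]),.11),tri(T,n([(64,103)]),S,nc([(522,378)])))
print('mallet head',onz(T,n([(640,127)]),.08),tri(T,n([(640,127)]),S,nb([(138,371)])))
h=onz(T,n([(740,310)]),.055);print('hend',h)
print('nut',onz(T,n([(112,222)]),.01),'spare',onz(T,[(232*.64,300*.64)],.014),'tin top',onz(T,[(250*.64,208*.64)],.14),'small',onz(T,n([(485,322)]),.06),onz(T,n([(440,170)]),.04),'soap',onz(T,n([(480,70),(628,32)]),.01))
E
```

```text
coupon [[ 0.6346  0.0487  0.008 ]
 [ 0.6531 -0.0784  0.008 ]
 [ 0.5971 -0.0872  0.008 ]
 [ 0.5769  0.0393  0.008 ]] [ 0.6154191  -0.01942128  0.008     ]
[np.float64(0.1284158215025932), np.float64(0.05673718568413724), np.float64(0.1281018121405509), np.float64(0.05845396372860766)]
coupon dir deg 98.69551110730244
bridge [[0.6134 0.1692 0.062 ]
 [0.6249 0.1367 0.062 ]
 [0.5354 0.1175 0.062 ]
 [0.526  0.1522 0.062 ]] [0.57493959 0.14389822 0.062     ]
bridge y-axis deg 11.54199614696227
tips [[0.648  0.0672 0.016 ]
 [0.5416 0.0444 0.016 ]] [0.59480717 0.05580698 0.016     ]
stamp top [[0.57770014 0.1415007  0.11      ]] [0.57733191 0.14177676 0.10810372]
mallet head [[ 0.56059867 -0.2976478   0.08      ]] [ 0.56161771 -0.29868344  0.07648419]
hend [[ 0.39091967 -0.37948534  0.055     ]]
nut [[0.47469458 0.11547562 0.01      ]] spare [[0.55206363 0.2681942  0.014     ]] tin top [[0.69484906 0.21092214 0.14      ]] small [[ 0.38078037 -0.17813657  0.06      ]] [[ 0.5234529  -0.14741743  0.04      ]] soap [[ 0.62511556 -0.18567192  0.01      ]
 [ 0.66399712 -0.30993583  0.01      ]]
```

```bash
for i in 1; do python3 -m inch '[[[-0.82,-0.71,0,0],[-0.82,-0.71,0,0],[-0.82,-0.71,0,0],[-0.82,-0.71,0,0],[-0.82,-0.71,0,0]]]' -1; done
python3 -m inch '[[[-0.82,-0.71,0,0],[-0.82,-0.71,0,0],[-0.82,-0.71,0,0],[-0.82,-0.71,0,0],[-0.82,-0.71,0,0]]]'
python3 -m inch '[[[-0.82,-0.71,0,0],[-0.82,-0.71,0,0],[-0.82,-0.71,0,0],[-0.82,-0.71,0,0],[-0.82,-0.71,0,0]]]'
python3 -m inch '[[[-0.82,-0.71,0,0],[-0.82,-0.71,0,0],[-0.82,-0.71,0,0],[-0.82,-0.71,0,0],[-0.82,-0.71,0,0]]]'
python3 -m inch '[[[-0.41,-0.36,0,0.12],[-0.82,-0.71,0,0.24],[-0.82,-0.71,0,0.36],[-0.82,-0.71,0,0.48],[-0.82,-0.71,0,0.6],[-0.82,-0.71,0,0.72],[-0.82,-0.71,0,0.84],[-0.82,-0.71,0,0.96],[-0.82,-0.71,0,1],[-0.82,-0.71,0,1]]]'
cat >> h.py <<'E'
def tcp(): s=env.sense(); return np.array(s['eef_pos']),rot(s['tcp_rot']),s
def need(p,th):
    """shares to reach p with tool x at world angle th (deg)"""
    e,r,s=tcp(); cur=np.degrees(np.arctan2(r[1,0],r[0,0])); dt=(cur-th+180)%360-180
    print('pos',e.round(4),'yaw',cur.round(2),'shift',((r.T@(np.array(p)-e))/.15).round(3),'twist',round(dt/60,3),'t',round(s['clock'],2))
E
python3 - <<'E'
from h import *
import json
need([.623,-.0688,.2],98.7)
c=env.get_calibration('wrist');json.dump({k:np.array(v).tolist() for k,v in c.items()},open('c1.json','w'))
im=env.capture('wrist');cv2.imwrite('pics/w1.png',im);cv2.imwrite('pics/w1b.png',cv2.resize(im,(800,600),interpolation=cv2.INTER_CUBIC))
E
```

```text
clock: 0.57
eef_pos: [0.2544, 0.4643, 0.2308]
tcp_rot: [0.0, 0.132, 0.991, -0.002]
contact_force: [0.2, -0.6, -0.6]
width: 1.0
grip_force: 0.0
clock: 0.98
eef_pos: [0.347, 0.3309, 0.2313]
tcp_rot: [0.001, 0.133, 0.991, -0.001]
contact_force: [0.2, 0.3, 0.3]
width: 0.997
grip_force: 0.0
clock: 1.4
eef_pos: [0.4399, 0.1965, 0.2316]
tcp_rot: [0.002, 0.133, 0.991, -0.0]
contact_force: [0.8, 0.4, 0.6]
width: 1.001
grip_force: 0.0
clock: 1.82
eef_pos: [0.5319, 0.0614, 0.2316]
tcp_rot: [0.003, 0.132, 0.991, -0.001]
contact_force: [0.9, 1.3, 0.6]
width: 1.001
grip_force: 0.0
clock: 2.65
eef_pos: [0.6179, -0.0669, 0.2309]
tcp_rot: [-0.001, 0.608, 0.794, 0.0]
contact_force: [0.7, -0.3, 0.7]
width: 0.999
grip_force: 0.0
pos [ 0.6179 -0.0669  0.2309] yaw 105.11 shift [-0.021  0.029  0.206] twist 0.107 t 2.65
```

View pics/w1b.png

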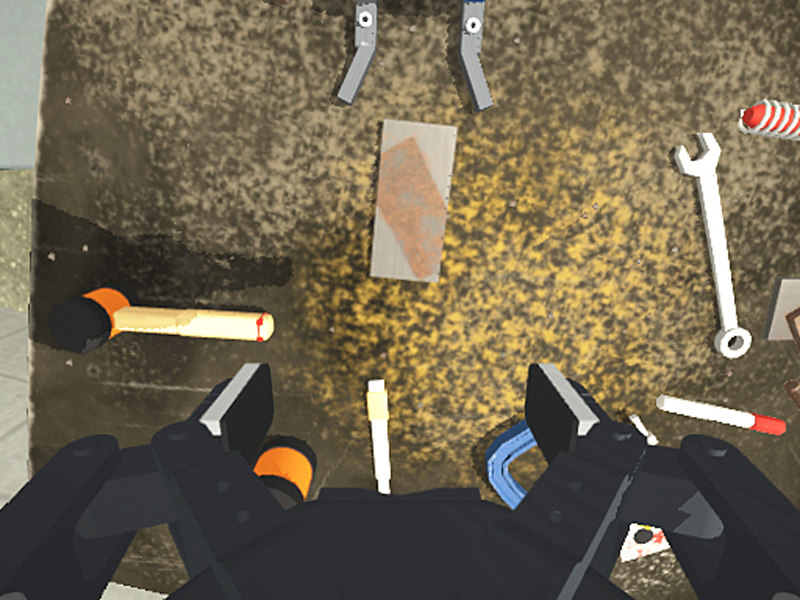

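The wrist view shows the coupon with corners (384,120), (456,126), (439,282), (370,276). The flared mouth tips are at about (344,100) and (485,107), and the rail screws at (365,19) and (473,25).

```bash
python3 - <<'E'
from h import *
import json
W=json.load(open('c1.json'));T=json.load(open('c0.json'))['top']
s=lambda L:[((u+.5)*.64-.5,(v+.5)*.64-.5) for u,v in L]
w=s([(384,120),(456,126),(439,282),(370,276)])
P=onz(W,w,.008);print(P.round(4),P.mean(0).round(4),[np.linalg.norm(P[i]-P[(i+1)%4]).round(4) for i in range(4)])
d=P[0]+P[1]-P[2]-P[3];print('yaw',np.degrees(np.arctan2(d[1],d[0])))
n=lambda L:[(170+u/3.6-.35,145+v/3.0-.35) for u,v in L]
t=n([(196,60),(207,118),(361,98),(350,42)])  # same corners order? left-front..
# wrist: image up = +y(jig), image left = -x ; top: left=+y, up=+x
t=[n([(207,118)])[0],n([(196,60)])[0],n([(350,42)])[0],n([(361,98)])[0]]
for i in range(4): print('tri',tri(W,[w[i]],T,[t[i]]).round(4))
sc=onz(W,s([(365,19),(473,25)]),.02);print('screws',sc.round(4),sc.mean(0),np.degrees(np.arctan2(*(sc[1]-sc[0])[1::-1])))
tp=onz(W,s([(338,97),(350,104),(478,110),(492,105)]),.016);print('tips',tp.round(4),tp.mean(0))
need([.623,-.0688,.2],98.7)
E
```

```text
[[ 0.578   0.0379  0.008 ]
 [ 0.6349  0.0486  0.008 ]
 [ 0.6583 -0.0787  0.008 ]
 [ 0.5985 -0.0893  0.008 ]] [ 0.6175 -0.0204  0.008 ] [np.float64(0.0579), np.float64(0.1295), np.float64(0.0607), np.float64(0.1288)]
yaw 99.79231547037499
tri [5.777e-01 3.910e-02 1.000e-04]
tri [0.6351 0.0489 0.0056]
tri [ 0.6568 -0.0794  0.0017]
tri [ 0.5977 -0.0878  0.0106]
screws [[0.5472 0.1015 0.02  ]
 [0.6254 0.1187 0.02  ]] [0.5863145  0.11010018 0.02      ] 12.356102785723305
tips [[0.5398 0.0442 0.016 ]
 [0.55   0.0416 0.016 ]
 [0.6473 0.0635 0.016 ]
 [0.6567 0.0699 0.016 ]] [0.59847871 0.05477033 0.016     ]
pos [ 0.6179 -0.0671  0.2309] yaw 105.23 shift [-0.02   0.03   0.206] twist 0.109 t 2.7
```

```bash
python3 -m inch '[[[-0.028,0.041,0.26,0.09],[-0.028,0.041,0.52,0.09],[-0.028,0.041,0.7,0.09],[-0.028,0.041,0.7,0.09],[-0.028,0.041,0.7,0.09],[-0.028,0.041,0.7,0.09]]]' -0.65 40
python3 -m inch '[[[0,0,0.26,0],[0,0,0.5,0],[0,0,0.66,0],[0,0,0.66,0],[0,0,0.66,0]]]'
python3 - <<'E'
from h import *
need([.625,-.0695,.02],99.8)
c=env.get_calibration('wrist');im=env.capture('wrist')
p=proj(c,[[.6175,-.0204,.008],[.625,-.0695,.008]]);print(p*800/512, env.sense()['contact_force'])
cv2.imwrite('pics/w2b.png',cv2.resize(im,(800,600),interpolation=cv2.INTER_CUBIC))
E
```

```text
clock: 3.2
eef_pos: [0.6264, -0.0709, 0.1278]
tcp_rot: [0.001, 0.644, 0.765, 0.001]
contact_force: [-0.0, -0.9, -0.4]
width: 0.825
grip_force: 0.0
clock: 3.62
eef_pos: [0.6261, -0.0712, 0.0285]
tcp_rot: [0.001, 0.645, 0.765, 0.0]
contact_force: [0.1, -0.4, 1.1]
width: 0.824
grip_force: 0.0
pos [ 0.6261 -0.0712  0.0285] yaw 99.73 shift [ 0.012 -0.005  0.057] twist -0.001 t 3.62
[[396.47993726 221.73982535]
 [394.40627317 344.21223272]] [-0.00858775 -0.28197655  0.34412467]
```

View pics/w2b.png

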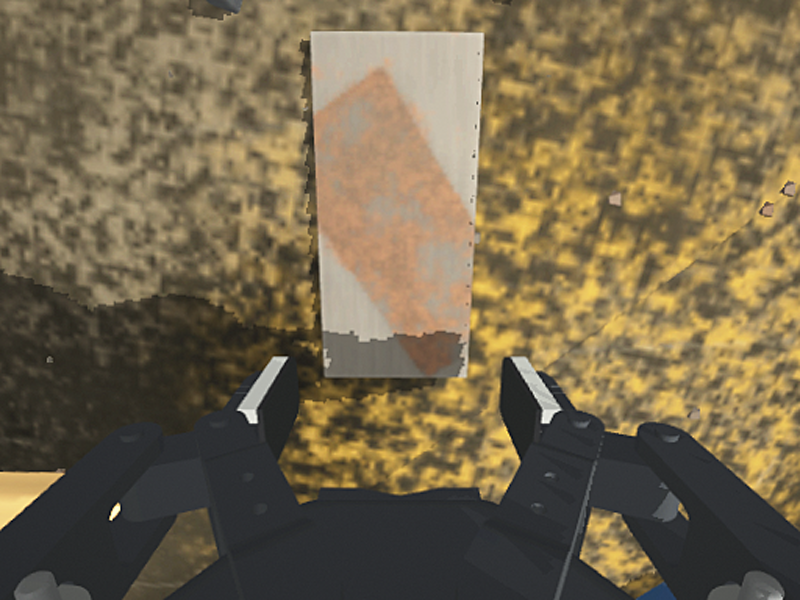

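The coupon is aligned between the fingers. Its corners are (311,32), (484,33), (467,377), (325,377) and the fingertips are at (288,357) and (503,357). I'll descend and feel for the bench.

```bash
python3 -m inch '[[[0.012,0,0.05,0],[0.012,0,0.1,0],[0.012,0,0.13,0],[0.012,0,0.13,0]]]'
python3 -m inch '[[[0,0,0.02,0],[0,0,0.02,0]]]'
python3 -m inch '[[[0,0,0.02,0],[0,0,0.02,0]]]'
```

```text
clock: 4.0
eef_pos: [0.6245, -0.0691, 0.0075]
tcp_rot: [-0.0, 0.645, 0.764, -0.0]
contact_force: [-0.2, -0.8, -0.7]
width: 0.824
grip_force: 0.0
clock: 4.17
eef_pos: [0.6247, -0.0693, 0.0045]
tcp_rot: [-0.0, 0.645, 0.764, -0.0]
contact_force: [-0.3, -0.6, 0.4]
width: 0.823
grip_force: 0.0
clock: 4.33
eef_pos: [0.6246, -0.0693, 0.0014]
tcp_rot: [-0.0, 0.645, 0.764, -0.0]
contact_force: [-0.1, -0.4, -0.6]
width: 0.822
grip_force: 0.0
```

```bash
python3 -m inch '[[[0,0,0.01,0],[0,0,0.01,0]]]'
python3 -m inch '[[[0,0,0.01,0],[0,0,0.01,0]]]'
python3 -m inch '[[[0,0,0.01,0],[0,0,0.01,0]]]' 
```

```text
clock: 4.5
eef_pos: [0.6247, -0.0693, 0.0001]
tcp_rot: [-0.0, 0.645, 0.764, -0.0]
contact_force: [-0.3, 0.2, -0.1]
width: 0.826
grip_force: 0.0
clock: 4.67
eef_pos: [0.6247, -0.0693, -0.0014]
tcp_rot: [-0.0, 0.645, 0.764, -0.0]
contact_force: [0.1, -0.3, 0.2]
width: 0.825
grip_force: 0.0
clock: 4.83
eef_pos: [0.6247, -0.0692, -0.0029]
tcp_rot: [-0.0, 0.645, 0.764, -0.0]
contact_force: [0.7, 0.8, -0.0]
width: 0.825
grip_force: 0.0
```

```bash
python3 -m inch '[[[0,0,0.01,0],[0,0,0.01,0]]]'
python3 -m inch '[[[0,0,0,0],[0,0,0,0],[0,0,0,0],[0,0,0,0]]]' 1 40
```

```text
clock: 5.0
eef_pos: [0.6247, -0.0692, -0.0044]
tcp_rot: [-0.0, 0.645, 0.764, -0.0]
contact_force: [0.2, -0.5, -0.4]
width: 0.826
grip_force: 0.0
clock: 5.33
eef_pos: [0.6248, -0.0693, -0.0039]
tcp_rot: [0.0, 0.645, 0.764, -0.0]
contact_force: [-0.6, 0.1, 2.2]
width: 0.687
grip_force: 44.0
```

```bash
python3 -m inch '[[[0,0,0,-0.035],[0.06,-0.002,0,-0.035],[0.12,-0.004,0,-0.035],[0.18,-0.007,0,-0.035],[0.24,-0.009,0,-0.035],[0.28,-0.011,0,-0.035],[0.28,-0.011,0,-0.035]]]'
python3 - <<'E'
from h import *
need([.6,0,0],102)
im=env.capture('wrist')
cv2.imwrite('pics/w3b.png',cv2.resize(im,(800,600),interpolation=cv2.INTER_CUBIC))
E
```

```text
clock: 5.92
eef_pos: [0.6156, -0.0259, -0.004]
tcp_rot: [-0.001, 0.63, 0.776, 0.0]
contact_force: [1.2, 2.8, 4.2]
width: 0.687
grip_force: 44.2
pos [ 0.6156 -0.0259 -0.004 ] yaw 101.85 shift [ 0.19  -0.066 -0.026] twist -0.002 t 5.92
```

View pics/w3b.png

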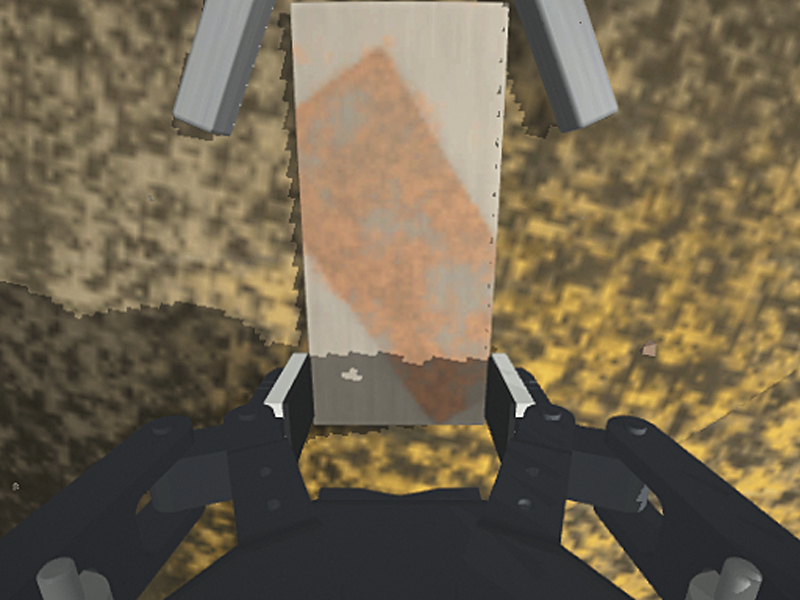

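The coupon is entering the mouth: flare tips at (174–230,130) and (565–618,130), coupon edges at x = 292 and 508. It sits about 1 mm right of centre, so I'll nudge it and slide in while watching the side force.

```bash
python3 -m inch '[[[0.05,-0.007,0,-0.008],[0.08,-0.008,0,-0.008],[0.08,-0.008,0,-0.008]]]'
python3 -m inch '[[[0.05,0,0,0],[0.1,0,0,0],[0.1,0,0,0]]]'
python3 -m inch '[[[0.05,0,0,0],[0.1,0,0,0],[0.1,0,0,0]]]'
```

```text
clock: 6.22
eef_pos: [0.6125, -0.016, -0.0039]
tcp_rot: [0.0, 0.627, 0.779, 0.0]
contact_force: [1.2, 0.1, 4.4]
width: 0.684
grip_force: 44.2
clock: 6.47
eef_pos: [0.6092, -0.0013, -0.004]
tcp_rot: [-0.0, 0.627, 0.779, 0.0]
contact_force: [-0.0, -0.4, 5.9]
width: 0.688
grip_force: 44.3
clock: 6.72
eef_pos: [0.606, 0.0134, -0.0039]
tcp_rot: [-0.0, 0.627, 0.779, 0.0]
contact_force: [1.2, -0.2, 5.5]
width: 0.684
grip_force: 44.3
```

```bash
python3 -m inch '[[[0.05,0,0,0],[0.1,0,0,0],[0.1,0,0,0]]]'
python3 -m inch '[[[0.04,0,0,0],[0.08,0,0,0],[0.08,0,0,0]]]'
```

```text
clock: 6.97
eef_pos: [0.6028, 0.028, -0.004]
tcp_rot: [-0.0, 0.627, 0.779, 0.0]
contact_force: [-0.1, -1.2, 6.3]
width: 0.687
grip_force: 44.3
clock: 7.22
eef_pos: [0.6004, 0.0395, -0.004]
tcp_rot: [0.0, 0.627, 0.779, 0.0]
contact_force: [1.0, -1.4, 5.3]
width: 0.687
grip_force: 44.3
```

```bash
python3 -m inch '[[[0,0,0,0],[0,0,0,0],[-0.1,0,-0.01,0],[-0.26,0,-0.04,0],[-0.26,0,-0.06,0],[-0.26,0,-0.06,0]]]' -0.65
python3 -m inch '[[[0,0,0,0],[0,0,0,0],[0,0,0,0],[0,0,0,0],[0,0,0,0],[0,0,0,0]]]' 1 40
python3 -m inch '[[[0.04,0,0.01,0],[0.08,0,0.01,0],[0.08,0,0.01,0]]]'
python3 -m inch '[[[0.02,0,0,0],[0.04,0,0,0],[0.04,0,0,0]]]'
```

```text
clock: 7.72
eef_pos: [0.6092, -0.0009, 0.0051]
tcp_rot: [0.0, 0.628, 0.778, 0.0]
contact_force: [0.5, 0.2, -0.8]
width: 0.823
grip_force: 0.0
clock: 8.22
eef_pos: [0.6085, 0.0014, 0.0047]
tcp_rot: [-0.0, 0.627, 0.779, -0.0]
contact_force: [-0.0, -0.7, 0.6]
width: 0.001
grip_force: 0.0
clock: 8.47
eef_pos: [0.6053, 0.0141, 0.0031]
tcp_rot: [-0.001, 0.627, 0.779, -0.0]
contact_force: [-0.4, 0.8, 0.7]
width: 0.002
grip_force: 0.0
clock: 8.72
eef_pos: [0.6048, 0.019, 0.0033]
tcp_rot: [0.0, 0.627, 0.779, 0.0]
contact_force: [-0.3, 0.2, 0.6]
width: -0.002
grip_force: 0.0
```

```bash
python3 -m inch '[[[0.01,0,0,0],[0.02,0,0,0],[0.02,0,0,0]]]'
python3 -m inch '[[[0.01,0,0,0],[0.02,0,0,0],[0.02,0,0,0]]]'
python3 -m inch '[[[0.01,0,0,0],[0.02,0,0,0],[0.02,0,0,0]]]'
```

```text
clock: 8.97
eef_pos: [0.6042, 0.0215, 0.0033]
tcp_rot: [0.0, 0.627, 0.779, 0.0]
contact_force: [0.9, -2.1, -1.5]
width: -0.002
grip_force: 0.6
clock: 9.22
eef_pos: [0.6041, 0.0236, 0.0034]
tcp_rot: [0.001, 0.627, 0.779, -0.0]
contact_force: [1.2, -4.6, -1.6]
width: 0.003
grip_force: 2.4
clock: 9.47
eef_pos: [0.6044, 0.0239, 0.0036]
tcp_rot: [0.003, 0.626, 0.78, -0.001]
contact_force: [0.2, -12.9, -2.8]
width: 0.001
grip_force: 6.4
```

```bash
python3 -m inch '[[[0.01,0,0,0],[0.015,0,0,0],[0.015,0,0,0]]]'
python3 -m inch '[[[-0.1,0,-0.02,0],[-0.25,0,-0.3,0],[-0.25,0,-0.6,0],[-0.25,0,-0.9,0],[-0.25,0,-0.9,0]]]'
python3 - <<'E'
from h import *
need([.5166,-.3207,.15],25.5)
for n in("wrist","side"):
    im=env.capture(n);cv2.imwrite(f'pics/{n}4.png',im)
    if n=='wrist': a=im
s=im
m=np.zeros((600,800,3),np.uint8);m[:384,:512]=a
b=cv2.resize(s[195:260,215:305],None,fx=3.2,fy=3.2,interpolation=cv2.INTER_CUBIC);m[388:388+b.shape[0],:b.shape[1]]=b
b=cv2.resize(s[140:190,240:320],None,fx=5,fy=4,interpolation=cv2.INTER_CUBIC);m[388:388+b.shape[0],300:300+b.shape[1]]=b
cv2.imwrite('pics/m4.png',m)
c=env.get_calibration('wrist')
import math
o=np.array([.579,.1425,0]);th=math.radians(102);u=np.array([math.cos(th),math.sin(th),0]);v=np.array([-u[1],u[0],0])
print('expected home rear corners',proj(c,[o-.110*u+.03*v+[0,0,.008],o-.110*u-.03*v+[0,0,.008]]))
E
```

```text
clock: 9.72
eef_pos: [0.6047, 0.0241, 0.0038]
tcp_rot: [0.004, 0.626, 0.78, -0.002]
contact_force: [1.7, -18.6, -1.6]
width: -0.0
grip_force: 9.3
clock: 10.13
eef_pos: [0.6138, -0.0078, 0.1446]
tcp_rot: [0.004, 0.628, 0.778, 0.003]
contact_force: [0.5, -0.4, 0.7]
width: 0.001
grip_force: 0.0
pos [ 0.6138 -0.0078  0.1446] yaw 102.23 shift [-1.901 -1.075 -0.041] twist 1.279 t 10.13
expected home rear corners [[221.66082633 137.56463938]
 [281.84712591 137.81229609]]
```

View pics/m4.png

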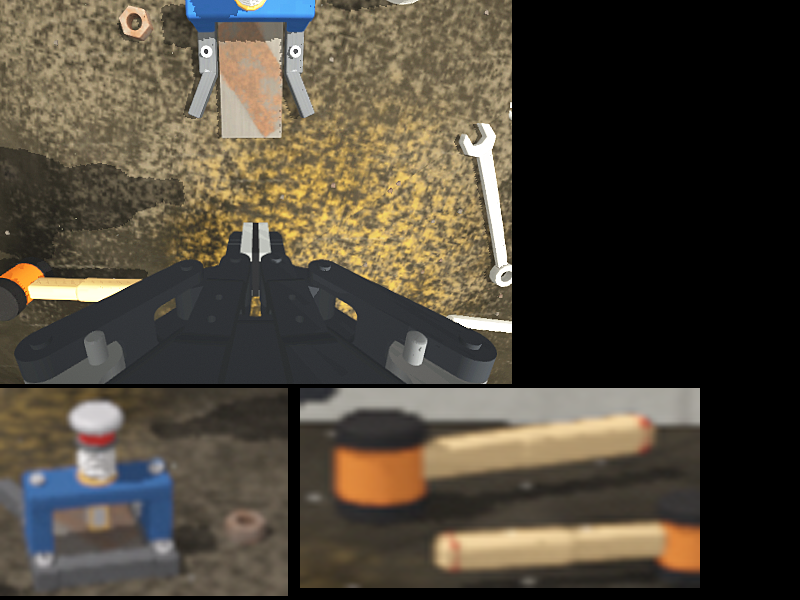

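The coupon's rear corners at (220,137) and (282,137) match the predicted home position (222,138) and (282,138). Next I'll go over the mallet with the camera.

```bash
python3 -m inch '[[[-0.24,-0.14,-0.2,0.1],[-0.48,-0.28,-0.37,0.2],[-0.72,-0.42,-0.37,0.3],[-0.95,-0.54,-0.37,0.4],[-0.95,-0.54,-0.37,0.48],[-0.95,-0.54,-0.37,0.59],[-0.95,-0.54,-0.37,0.65],[-0.95,-0.54,-0.37,0.65]]]' -0.1
python3 - <<'E'
from h import *
need([.5166,-.3207,.2],25.5)
E
```

```text
clock: 10.9
eef_pos: [0.5601, -0.1631, 0.1917]
tcp_rot: [-0.002, 0.852, 0.524, -0.001]
contact_force: [0.8, -0.5, -0.1]
width: 0.548
grip_force: 0.0
pos [ 0.5601 -0.1631  0.1917] yaw 63.18 shift [-1.068  0.215 -0.057] twist 0.628 t 10.9
```

```bash
python3 -m inch '[[[-0.25,0.05,-0.06,0.1],[-0.5,0.1,-0.06,0.2],[-0.75,0.15,-0.06,0.3],[-1,0.2,-0.06,0.4],[-1,0.2,-0.06,0.5],[-1,0.2,-0.06,0.6],[-1,0.2,-0.06,0.63],[-1,0.2,-0.06,0.63]]]'
python3 - <<'E'
from h import *
import json
need([.5166,-.3207,.2],25.5)
c=env.get_calibration('wrist');json.dump({k:np.array(v).tolist() for k,v in c.items()},open('c5.json','w'))
im=env.capture('wrist');cv2.imwrite('pics/w5b.png',cv2.resize(im,(800,600),interpolation=cv2.INTER_CUBIC))
E
```

```text
clock: 11.57
eef_pos: [0.5203, -0.3102, 0.2011]
tcp_rot: [-0.002, 0.975, 0.221, -0.001]
contact_force: [-0.2, 0.3, -0.1]
width: 0.551
grip_force: 0.0
pos [ 0.5203 -0.3102  0.2011] yaw 25.57 shift [-0.052  0.053  0.007] twist 0.001 t 11.57
```

View pics/w5b.png

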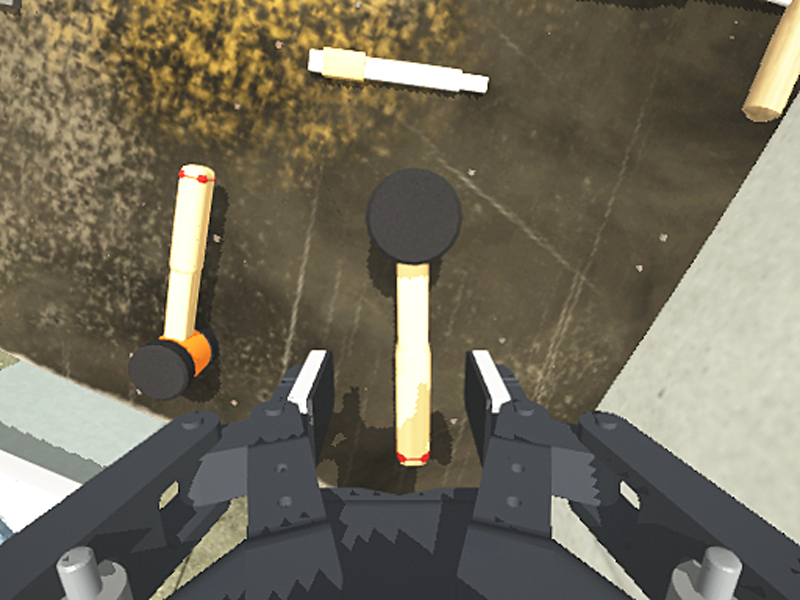

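The wrist view shows the mallet head top at (414,216), about 46 px in radius. The handle runs from (412,268) to (414,458), nearly in line with the tool; the smaller mallet is at (160,370).

```bash
python3 - <<'E'
from h import *
import json
W=json.load(open('c5.json'));T=json.load(open('c0.json'))['top']
s=lambda L:[((u+.5)*.64-.5,(v+.5)*.64-.5) for u,v in L]
hd=onz(W,s([(414,216),(368,216),(460,216)]),.08);print(hd.round(4),np.linalg.norm(hd[1]-hd[2]))
n=lambda L:[(170+u/3.6-.35,145+v/3.0-.35) for u,v in L]
print('tri',tri(W,s([(414,216)]),T,n([(640,127)])),'end tri',tri(W,s([(414,456)]),T,n([(740,312)])))
h=onz(W,s([(412.5,268),(414,456)]),.054);print(h.round(4))
d=hd[0]-h[1];print('yaw',np.degrees(np.arctan2(d[1],d[0])));d=h[0]-h[1];print('yaw',np.degrees(np.arctan2(d[1],d[0])))
y=np.arctan2(*(hd[0]-h[1])[1::-1]);g=hd[0]-.05*np.array([np.cos(y),np.sin(y),0]);g[2]=.04
print('grip',g); need([g[0],g[1],.021],np.degrees(y))
E
```

```text
[[ 0.5653 -0.2989  0.08  ]
 [ 0.5532 -0.2737  0.08  ]
 [ 0.5774 -0.3241  0.08  ]] 0.055968502251508324
tri [ 0.56323958 -0.30077409  0.06578261] end tri [ 0.38839444 -0.385526    0.04249752]
[[ 0.5312 -0.3154  0.054 ]
 [ 0.3955 -0.3831  0.054 ]]
yaw 26.385948770694625
yaw 26.53991017232225
grip [ 0.52047151 -0.32112858  0.04      ]
pos [ 0.5205 -0.3101  0.2013] yaw 25.65 shift [-0.031  0.07   1.202] twist -0.012 t 11.62
```

```bash
python3 -m inch '[[[-0.031,0.07,0.2,-0.012],[-0.031,0.07,0.4,-0.012],[-0.031,0.07,0.6,-0.012],[-0.031,0.07,0.7,-0.012],[-0.031,0.07,0.7,-0.012]]]' 
python3 -m inch '[[[0,0,0.2,0],[0,0,0.4,0],[0,0,0.5,0],[0,0,0.5,0]]]'
python3 -m inch '[[[0,0,0,0],[0,0,0,0],[0,0,0,0],[0,0,0,0],[0,0,0,0],[0,0,0,0]]]' 1 120
```

```text
clock: 12.03
eef_pos: [0.5188, -0.3196, 0.0931]
tcp_rot: [-0.004, 0.974, 0.228, -0.003]
contact_force: [-0.2, 0.7, 0.8]
width: 0.55
grip_force: 0.0
clock: 12.37
eef_pos: [0.5199, -0.3206, 0.0201]
tcp_rot: [-0.003, 0.974, 0.228, -0.002]
contact_force: [0.1, 0.6, -0.8]
width: 0.553
grip_force: 0.0
clock: 12.87
eef_pos: [0.522, -0.3229, 0.0246]
tcp_rot: [0.001, 0.974, 0.227, 0.001]
contact_force: [-1.5, 0.7, 7.2]
width: 0.239
grip_force: 117.4
```

```bash
python3 -m inch '[[[0,0,-0.1,0],[0,0,-0.25,0],[0,0,-0.4,0],[0,0,-0.6,0],[0,0,-0.8,0],[0,0,-1,0],[0,0,-1,0],[0,0,-1,0]]]'
python3 -m inch '[[[0.08,-0.14,0,0],[0.16,-0.29,0,0],[0.24,-0.43,0,0],[0.32,-0.58,0,0],[0.4,-0.72,0,0],[0.463,-0.868,0,0]]]'
python3 -m inch '[[[0.08,-0.14,0,0],[0.16,-0.29,0,0],[0.24,-0.43,0,0],[0.32,-0.58,0,0],[0.4,-0.72,0,0],[0.463,-0.868,0,0]]]'
python3 -m inch '[[[0.08,-0.14,0,0],[0.16,-0.29,0,0],[0.24,-0.43,0,0],[0.32,-0.58,0,0],[0.4,-0.72,0,0],[0.44,-0.82,0,0],[0.463,-0.868,0,0],[0.463,-0.868,0,0],[0.463,-0.868,0,0]]]'
python3 - <<'E'
from h import *
import json
need([.5357,.1194,.175],26.3); print(env.sense()['contact_force'],env.sense()['ft_torque'])
cw=env.get_calibration('wrist');S=json.load(open('c0.json'))['side']
w=env.capture('wrist');s=env.capture('side');t=env.capture('top')
cv2.imwrite('pics/t6.png',t);cv2.imwrite('pics/s6.png',s);cv2.imwrite('pics/w6.png',w)
json.dump({k:np.array(v).tolist() for k,v in cw.items()},open('c6.json','w'))
m=np.zeros((600,800,3),np.uint8)
a=cv2.resize(w,(410,308),interpolation=cv2.INTER_AREA);m[:308,:410]=a
b=cv2.resize(s[140:260,200:330],None,fx=3,fy=3,interpolation=cv2.INTER_CUBIC);m[:360,410:800]=b
d=cv2.resize(t[140:220,150:280],None,fx=3,fy=3,interpolation=cv2.INTER_CUBIC);m[360:600,410:800]=d
cv2.imwrite('pics/m6.png',m)
E
```

```text
clock: 13.53
eef_pos: [0.522, -0.3234, 0.1744]
tcp_rot: [0.002, 0.974, 0.227, 0.001]
contact_force: [-0.5, 0.5, -5.0]
width: 0.238
grip_force: 117.5
clock: 14.03
eef_pos: [0.5246, -0.1731, 0.1702]
tcp_rot: [-0.002, 0.974, 0.227, -0.002]
contact_force: [0.0, -0.9, -4.5]
width: 0.239
grip_force: 117.4
clock: 14.53
eef_pos: [0.5294, -0.0261, 0.1704]
tcp_rot: [-0.001, 0.974, 0.227, -0.002]
contact_force: [0.7, -0.4, -4.2]
width: 0.235
grip_force: 117.4
clock: 15.28
eef_pos: [0.5346, 0.1196, 0.1714]
tcp_rot: [0.0, 0.974, 0.227, -0.002]
contact_force: [-1.0, 0.1, -4.2]
width: 0.236
grip_force: 117.4
pos [0.5346 0.1196 0.1714] yaw 26.27 shift [ 0.006  0.004 -0.024] twist -0.001 t 15.28
[-0.96759937  0.12376946 -4.16537949] [-0.10752856  0.1471084   0.03046133]
```

View pics/m6.png

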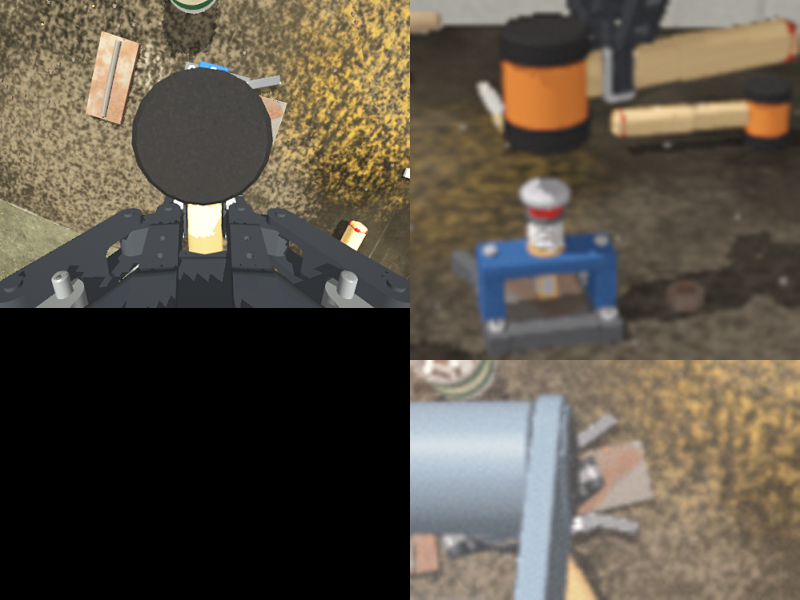

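The wrist view shows the head top circle centred at (201,136), r≈69 in the 410-wide inset. In the side inset the mallet's lower face is centred at (545,135), right over the stamp head at (545,190), and the mallet looks upright. I'll compute the remaining offset.

```bash
python3 - <<'E'
from h import *
import json
W=json.load(open('c6.json'));S=json.load(open('c0.json'))['side']
k=512/410
u=[(201.5*k,136.5*k)]
for z in(.227,.222,.217): print(z,onz(W,u,z), np.linalg.norm(np.diff(onz(W,[(132*k,136*k),(271.5*k,136*k)],z),axis=0)))
ns=lambda x,y:[(200+(x-410)/3-.3,140+y/3-.3)]
# mallet bottom-face centre and top-face centre, stamp head in side
for nm,p in(('top',ns(545,42)),('bot',ns(545,136)),('stamp',ns(545,190))):
    e,v=ray(S,p); P=e+v*((.1425-e[1])/v[0,1]); print(nm,P)
E
```

```text
0.227 [[0.58045993 0.14304292 0.227     ]] 0.05656384923094104
0.222 [[0.57947637 0.14262714 0.222     ]] 0.0598137221817232
0.217 [[0.57849282 0.14221136 0.217     ]] 0.06306359513250548
top [[0.57631991 0.1425     0.21608404]]
bot [[0.57704901 0.1425     0.14918111]]
stamp [[0.57750994 0.1425     0.10844374]]
```

```bash
f(){ grep -E 'eef|contact'|tr '\n' ' ';echo; }
python3 -m inch '[[[0,0,0.08,0],[0,0,0.15,0],[0,0,0.17,0],[0,0,0.17,0],[0,0,0.17,0]]]' |f
python3 -m inch '[[[0,0,0.02,0],[0,0,0.02,0]]]' |f
python3 -m inch '[[[0,0,0.02,0],[0,0,0.02,0]]]' |f
python3 -m inch '[[[0,0,0.02,0],[0,0,0.02,0]]]' |f
python3 -m inch '[[[0,0,0.01,0],[0,0,0.01,0]]]' |f
python3 -m inch '[[[0,0,0.01,0],[0,0,0.01,0]]]' |f
```

```text
eef_pos: [0.5356, 0.1195, 0.147] contact_force: [-0.4, -1.2, -4.4] 
eef_pos: [0.5358, 0.1198, 0.1443] contact_force: [-0.4, 0.4, -4.3] 
eef_pos: [0.5355, 0.1199, 0.1411] contact_force: [-0.9, -0.2, -3.8] 
eef_pos: [0.5354, 0.1199, 0.138] contact_force: [-0.2, -0.9, -5.3] 
eef_pos: [0.5356, 0.1199, 0.1366] contact_force: [-0.4, -0.3, -4.4] 
eef_pos: [0.5356, 0.1199, 0.1351] contact_force: [-1.1, 0.6, -6.0]
```

```bash
f(){ grep -E 'eef|contact'|tr '\n' ' ';echo; }
python3 -m inch '[[[0,0,0.01,0],[0,0,0.01,0]]]' |f
python3 -m inch '[[[0,0,0.01,0],[0,0,0.01,0]]]' |f
python3 -m inch '[[[0,0,0.01,0],[0,0,0.01,0]]]' |f
python3 -m inch '[[[0,0,0.01,0],[0,0,0.01,0]]]' |f
```

```text
eef_pos: [0.5357, 0.1199, 0.1339] contact_force: [-0.7, -0.1, -1.8] 
eef_pos: [0.5358, 0.1199, 0.1324] contact_force: [-0.1, -0.6, -0.8] 
eef_pos: [0.5358, 0.1199, 0.1308] contact_force: [-0.3, -0.4, -1.0] 
eef_pos: [0.5358, 0.1199, 0.1292] contact_force: [-0.3, 0.3, -1.2]
```

```bash
f(){ grep -E 'eef|contact'|tr '\n' ' ';echo; }
for i in 1; do python3 -m inch '[[[0,0,0.01,0],[0,0,0.01,0]]]' |f; done
python3 -m inch '[[[0,0,0.01,0],[0,0,0.01,0]]]' |f
python3 -m inch '[[[0,0,0.01,0],[0,0,0.01,0]]]' |f
python3 -m inch '[[[0,0,0.007,0],[0,0,0.007,0]]]' |f
```

```text
eef_pos: [0.5357, 0.1199, 0.1277] contact_force: [-0.9, -0.7, -0.3] 
eef_pos: [0.5357, 0.1199, 0.1261] contact_force: [-1.5, -0.9, -0.3] 
eef_pos: [0.5358, 0.1199, 0.1247] contact_force: [-1.2, -0.7, -0.8] 
eef_pos: [0.5358, 0.1199, 0.1237] contact_force: [-1.2, -0.5, -0.5]
```

```bash
f(){ grep -E 'eef|contact'|tr '\n' ' ';echo; }
python3 -m inch '[[[0,0,0,0]]]' |f
```

```text
eef_pos: [0.5358, 0.1199, 0.1238] contact_force: [-0.9, 0.5, -0.7]
```

```bash
f(){ grep -E 'eef|contact'|tr '\n' ' ';echo; }
python3 -m inch '[[[0,0,0.007,0],[0,0,0.007,0]]]' |f
python3 -m inch '[[[0,0,0.007,0],[0,0,0.007,0]]]' |f
python3 -m inch '[[[0,0,0.007,0],[0,0,0.007,0]]]' |f
```

```text
eef_pos: [0.5357, 0.1199, 0.1226] contact_force: [-0.7, -1.1, -0.4] 
eef_pos: [0.5357, 0.1199, 0.1216] contact_force: [-0.0, -0.8, -0.4] 
eef_pos: [0.5358, 0.1199, 0.1205] contact_force: [-0.6, -1.2, 0.0]
```

```bash
f(){ grep -E 'eef|contact'|tr '\n' ' ';echo; }
python3 -m inch '[[[0,0,0.007,0],[0,0,0.007,0]]]' |f
python3 -m inch '[[[0,0,0.007,0],[0,0,0.007,0]]]' |f
python3 -m inch '[[[0,0,0.007,0],[0,0,0.007,0]]]' |f
```

```text
eef_pos: [0.5357, 0.1199, 0.1195] contact_force: [-0.9, -0.1, 0.8] 
eef_pos: [0.5357, 0.1199, 0.1184] contact_force: [-0.4, -0.5, 1.5] 
eef_pos: [0.5357, 0.1199, 0.1174] contact_force: [-1.2, -0.5, -0.4]
```

```bash
f(){ grep -E 'eef|contact'|tr '\n' ' ';echo; }
python3 -m inch '[[[0,0,0.007,0],[0,0,0.007,0]]]' |f
python3 -m inch '[[[0,0,0.007,0],[0,0,0.007,0]]]' |f
```

```text
eef_pos: [0.5357, 0.1199, 0.1165] contact_force: [-1.3, -0.4, 3.3] 
eef_pos: [0.5357, 0.1199, 0.1158] contact_force: [-2.8, -0.7, 6.4]
```

Contact with the stamp came at TCP z≈0.1345 and the die landed at z≈0.1168, about 17 mm of travel. I'll lift clear, then tap quickly to about 2 mm past this commanded depth.

```bash
f(){ grep -E 'clock|eef|contact|width'|tr '\n' ' ';echo; }
python3 -m inch '[[[0,0,-0.06,0],[0,0,-0.12,0],[0,0,-0.167,0],[0,0,-0.167,0],[0,0,-0.167,0]]]' |f
python3 -m inch '[[[0,0,0.06,0],[0,0,0.12,0],[0,0,0.18,0]]]' |f
python3 -m inch '[[[0,0,0,0]]]' |f
python3 -m inch '[[[0,0,-0.06,0],[0,0,-0.14,0],[0,0,-0.25,0],[0,0,-0.3,0],[0,0,-0.3,0],[0,0,-0.3,0]]]' |f
```

```text
clock: 19.85 eef_pos: [0.5356, 0.1199, 0.1406] contact_force: [0.6, -0.5, -4.9] width: 0.237 
clock: 20.1 eef_pos: [0.5363, 0.1199, 0.113] contact_force: [-4.4, -1.4, 20.1] width: 0.235 
clock: 20.18 eef_pos: [0.5363, 0.1198, 0.1132] contact_force: [-4.2, -0.4, 16.8] width: 0.236 
clock: 20.68 eef_pos: [0.535, 0.1199, 0.1575] contact_force: [-0.6, -0.4, -4.8] width: 0.237
```

Peak was about 25 N at the wrist, less the 7 N spring, so roughly 15–18 N on the die at about 0.1 m/s. That is a firm tap and not a smash. Now I'll take the mallet back to its spot.

```bash
f(){ grep -E 'clock|eef|contact|width'|tr '\n' ' ';echo; }
python3 -m inch '[[[-0.04,0.07,-0.1,0],[-0.1,0.2,-0.1,0],[-0.2,0.38,-0.1,0],[-0.3,0.57,-0.1,0],[-0.4,0.76,-0.1,0],[-0.462,0.87,-0.1,0]]]' |f
python3 -m inch '[[[-0.1,0.2,0,0],[-0.2,0.38,0,0],[-0.3,0.57,0,0],[-0.4,0.76,0,0],[-0.462,0.87,0,0]]]' |f
python3 -m inch '[[[-0.1,0.2,0,0],[-0.2,0.38,0,0],[-0.3,0.57,0,0],[-0.4,0.76,0,0],[-0.462,0.87,0,0],[-0.462,0.87,0,0]]]' |f
python3 -m inch '[[[0,0,0.2,0],[0,0,0.4,0],[0,0,0.6,0],[0,0,0.8,0],[0,0,0.85,0],[0,0,0.85,0]]]' |f
python3 -m inch '[[[0,0,0.03,0],[0,0,0.05,0],[0,0,0.05,0]]]' |f
```

```text
clock: 21.18 eef_pos: [0.5303, -0.0305, 0.1719] contact_force: [0.3, -0.3, -3.9] width: 0.231 
clock: 21.6 eef_pos: [0.5261, -0.1788, 0.1718] contact_force: [1.5, 0.3, -4.2] width: 0.241 
clock: 22.1 eef_pos: [0.5217, -0.328, 0.1719] contact_force: [0.4, 0.5, -4.6] width: 0.236 
clock: 22.6 eef_pos: [0.5198, -0.3203, 0.0424] contact_force: [-0.1, 0.0, -4.5] width: 0.234 
clock: 22.85 eef_pos: [0.5229, -0.3236, 0.0396] contact_force: [-0.6, -0.6, -4.8] width: 0.24
```

```bash
f(){ grep -E 'clock|eef|contact|width'|tr '\n' ' ';echo; }
python3 -m inch '[[[0,0,0.03,0],[0,0,0.03,0]]]' |f
python3 -m inch '[[[0,0,0.03,0],[0,0,0.03,0]]]' |f
python3 -m inch '[[[0,0,0.01,0],[0,0,0.01,0]]]' |f
python3 -m inch '[[[0,0,0.01,0],[0,0,0.01,0]]]' |f
```

```text
clock: 23.02 eef_pos: [0.5224, -0.3234, 0.0345] contact_force: [0.5, -0.8, -4.7] width: 0.235 
clock: 23.18 eef_pos: [0.5219, -0.3231, 0.0292] contact_force: [0.4, 0.3, -4.6] width: 0.23 
clock: 23.35 eef_pos: [0.522, -0.3231, 0.0277] contact_force: [-0.2, 0.2, -4.5] width: 0.237 
clock: 23.52 eef_pos: [0.522, -0.3231, 0.0262] contact_force: [-0.1, -0.7, -5.4] width: 0.236
```

```bash
f(){ grep -E 'clock|eef|contact|width'|tr '\n' ' ';echo; }
python3 -m inch '[[[0,0,0.01,0],[0,0,0.01,0]]]' |f
python3 -m inch '[[[0,0,0.007,0],[0,0,0.007,0]]]' |f
python3 -m inch '[[[0,0,0.007,0],[0,0,0.007,0]]]' |f
```

```text
clock: 23.68 eef_pos: [0.5222, -0.3233, 0.0249] contact_force: [-0.0, 0.4, -4.0] width: 0.234 
clock: 23.85 eef_pos: [0.5222, -0.3233, 0.0247] contact_force: [-1.7, 0.8, 2.1] width: 0.234 
clock: 24.02 eef_pos: [0.5222, -0.3234, 0.0246] contact_force: [-3.7, 1.2, 9.2] width: 0.236
```

```bash
f(){ grep -E 'clock|eef|contact|width'|tr '\n' ' ';echo; }
python3 -m inch '[[[0,0,-0.007,0],[0,0,-0.007,0]]]' |f
python3 -m inch '[[[0,0,0,0],[0,0,0,0],[0,0,0,0],[0,0,0,0]]]' -0.1 |f
python3 -m inch '[[[0,0,-0.1,0],[0,0,-0.3,0],[0,0,-0.5,0],[0,0,-0.8,0],[0,0,-1,0],[0,0,-1,0]]]' |f
python3 -m inch '[[[-0.1,0,-0.3,0],[-0.1,0,-0.6,0],[-0.1,0,-0.6,0],[-0.1,0,-0.6,0]]]' |f
python3 - <<'E'
from h import *
w=env.capture('wrist');s=env.capture('side');t=env.capture('top')
m=np.zeros((600,800,3),np.uint8)
m[:300,:400]=cv2.resize(w,(400,300),interpolation=cv2.INTER_AREA)
b=cv2.resize(s[135:260,205:338],None,fx=3,fy=2.4,interpolation=cv2.INTER_CUBIC);m[:300,400:799]=b
d=cv2.resize(t[135:260,150:400],None,fx=3.2,fy=2.4,interpolation=cv2.INTER_CUBIC);m[300:600,:800]=d
cv2.imwrite('pics/m7.png',m)
E
```

```text
clock: 24.18 eef_pos: [0.5223, -0.3234, 0.0247] contact_force: [-2.9, 0.8, 4.5] width: 0.237 
clock: 24.52 eef_pos: [0.5224, -0.3233, 0.0237] contact_force: [-0.0, 0.8, -0.1] width: 0.552 
clock: 25.02 eef_pos: [0.526, -0.3264, 0.1814] contact_force: [0.9, -1.9, 1.1] width: 0.551 
clock: 25.35 eef_pos: [0.5104, -0.3315, 0.2677] contact_force: [0.2, -0.5, -0.4] width: 0.55
```

View pics/m7.png

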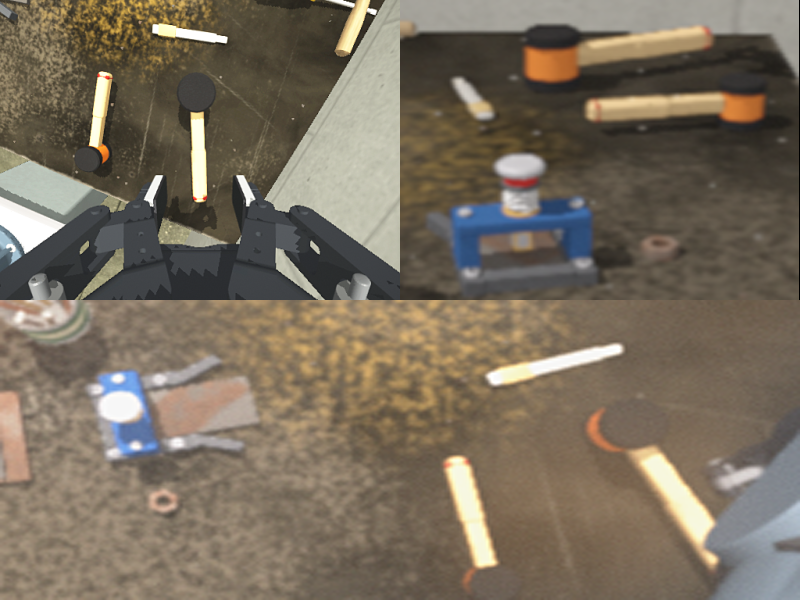

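The mallet stands on its head with the handle level: head at (197,92) in the wrist inset and (552,55) in the side inset. The stamp is back up at (520,165). The coupon is in the channel with its rear corners at (247,377) and (258,422) in the top inset, and the bystanders are untouched.

```bash
python3 - <<'E'
from h import *
import math
T=env.get_calibration('top')
P=onz(T,[(150+247/3.2-.3,135+77/2.4-.3),(150+258/3.2-.3,135+122/2.4-.3)],.008).mean(0)
th=math.radians(102);print('rear along jig x (want -0.110):',(P-[.577,.1425,.008])@[math.cos(th),math.sin(th),0])
if abs((P-[.577,.1425,.008])@[math.cos(th),math.sin(th),0]+.11)<.005: print(env.hand_in())
E
```

```text
rear along jig x (want -0.110): -0.1098614681867156
the job is handed in; nothing more can be done
None
```

The job is handed in: the coupon is home against the stop, the stamp was tapped once with roughly 15–18 N estimated on the steel at about 0.1 m/s and sprang back up, and the mallet stands on its head back at its original spot, after about 25 of the 69 s.

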